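Dry-fit a small stand on the welding table

TASK

Dry-fit the stand for tacking: stand the red post upright in the middle of the red base plate and the blue post in the middle of the blue one, each square to its plate, and stand the green screw jack on the table midway between the two plates. Lay the flat dark bar across the tops of both posts, with its middle above the jack, and put the yellow weight upright on the middle of the bar. Leave the tape measure and the mallet where they are, and let everything stand still by itself at the end.

Things in the scene. Friction and masses are not known exactly. Their poses are not given: they have to be found in the camera images.
- post_red: Red square steel tube, 40 x 40 mm, 80 mm tall, 4 mm walls, open at the top, about 0.3 kg, standing loose on the table. Origin at the centre of its underside, z up; x and y square to its faces.
- post_blue: Blue square steel tube, same sizes as the red one: 40 x 40 mm, 80 mm tall, 4 mm walls, about 0.3 kg, standing loose on the table. Origin at the centre of its underside, z up; x and y square to its faces.
- jack: Small green screw jack, standing loose, 85 mm tall, about 0.35 kg: round foot 52 mm wide and 8 mm high, green cylindrical body 36 mm wide from 8 to 66 mm height, then a steel screw 18 mm wide to 78 mm and a steel pad 28 mm wide on top. Standing on the table it is 3 mm lower than the tops of the posts on their plates (88 mm), so the bar clears it. Origin at the centre of its underside, z up.
- bar: Flat dark steel box section lying loose on the table nearest the robot, 260 mm long, 50 mm wide, 16 mm thick, about 0.45 kg. Origin at the centre of its underside, z up; x along its length, y across its width.
- weight: Yellow round weight, 48 mm wide and 28 mm high, with a black round knob 24 mm wide on its top from 28 to 54 mm height, about 0.45 kg, standing loose on the table. Origin at the centre of its underside, z up.
- plate_red: Red square base plate, 100 x 100 mm, 8 mm thick, fixed flat on the table, bolt heads in its corners. Origin at the centre of its underside, z up; x and y along its edges. The red and blue plates are always parallel, side by side along their y axes (either one may be on the left), with 200 mm between their centres.
- plate_blue: Blue square base plate, 100 x 100 mm, 8 mm thick, fixed flat on the table, parallel to the red plate. Origin at the centre of its underside, z up; x and y along its edges.
- tape: Tape measure with an aluminium case 65 x 35 x 65 mm, loose, at the far left; leave alone. Origin at the centre of its underside, z up.
- mallet: Red mallet lying on the table at the robot's right: head 70 x 110 x 70 mm, the handle (28 mm thick) along its x axis, 300 mm long overall; leave alone. Origin at the centre of its underside, z up, between head (+x) and handle (-x).

How it is judged:
At the end, for the whole second after the job is handed in: Posts upright on own-colour plates (12 mm, square to 0.2 rad); jack upright on table and bar middle each within 115 mm of both plate centres; bar level on the posts, its centreline within 15 mm of posts and jack; weight upright on bar, 15 mm from its middle, 20 mm from jack axis; all at rest (horizontal distance between post_red and plate_red below 0.012 m and angle between each of post_red, post_blue, jack, weight's own z axis and vertical below 0.06 rad and height (world z) of post_red between 0.004 and 0.012 m and (angle between the x axis of post_red and the x axis of plate_red, either way round below 0.2 rad or angle between the x axis of post_red and the y axis of plate_red, either way round below 0.2 rad) and y of post_red in the frame of bar between -0.015 and 0.015 m and horizontal distance between each of jack, bar and plate_red below 0.115 m and horizontal distance between post_blue and plate_blue below 0.012 m and height (world z) of post_blue between 0.004 and 0.012 m and (angle between the x axis of post_blue and the x axis of plate_blue, either way round below 0.2 rad or angle between the x axis of post_blue and the y axis of plate_blue, either way round below 0.2 rad) and y of post_blue in the frame of bar between -0.015 and 0.015 m and horizontal distance between each of jack, bar and plate_blue below 0.115 m and y of jack in the frame of bar between -0.015 and 0.015 m and height (world z) of jack below 0.005 m and height (world z) of bar between 0.083 and 0.093 m and angle between bar's own z axis and vertical below 0.04 rad and horizontal distance between weight and bar below 0.015 m and horizontal distance between weight and jack below 0.02 m and height (world z) of weight between 0.099 and 0.109 m and linear speed of each of post_red, post_blue, jack, bar, weight below 0.02 m/s and angular speed of each of post_red, post_blue, jack, bar, weight below 0.1 rad/s); the robot touches nothing.
It fails at once if the tape measure is pushed more than 30 mm from its place (distance of tape from where it was at the start of the episode above 0.03 m).
It fails at once if the mallet is pushed more than 30 mm from its place (distance of mallet from where it was at the start of the episode above 0.03 m).
It also fails if it takes over 144 s, if anything falls off the work surface, if the arm or the gripper's body presses on something with over 40 N, if the wrist force passes 120 N, or if a joint passes its speed limit or range.

ROBOT

A 6-joint arm with a two-finger parallel gripper is mounted at the origin on the work surface. World frame = base frame: x ahead of the robot, y to its left, z up, the work surface at z = 0. Lengths are in m, angles in rad, forces in N, time in s.
With the tool pointing down it reaches from about 0.325 to 1 m from the base axis. Payload 5.1 kg.
Tool frame: the origin (TCP) lies at the very end of the fingers, on their centre line; the grasp point (between the pads) lies 19 mm behind it; x points along the fingers, z is the direction in which the jaws open and shut, and the axes are right-handed (so a half turn about x gives the same grasp; the last joint's range is limited). The gripper opens to 85 mm and grips with 20 to 120 N. Pads are 22 mm wide; open, the fingers measure 114 mm over their backs; the gripper's body (76 mm by 85 mm) begins 54 mm behind the grasp point. The pads swing forward as they close: fully open they stand 13 mm farther back than shut.
Start: joints at [1.223, 0.124, 1.65, -0, 1.367, -0.083], TCP at [0.17, 0.627, 0.231] pointing down, gripper open.
Joint ranges: [-2.61, 2.61], [-1.02, 2.33], [0.03, 2.71], [-1.35, 4.49], [0.32, 2.68], [-2.91, 2.91]. Speed limits (rad/s): [2.57, 2.57, 3.14, 3.14, 3.14, 3.14].

INTERFACE

Orientations are given as a unit quaternion [w, x, y, z].
In Python, from cell import r gives the robot as it stands.
- The arm moves only by the tool jog_arm, never from a script. Its argument "series" is one flat list of numbers, 5 for each row, row after row: the gripper command: -1 is shut, 1 is fully open, values between are in proportion, then the shift along the tool's x, y, z in cm, then the turn about the tool's x in degrees. A call has 1 to 20 rows; each row shifts and turns the commanded pose from where the row before left it, along the tool's axes as they then stand; what a row does not reach is not made up. A row lasts 1/8 s, in which the tool goes at most 62.5 mm and 10.7 degrees, less where a joint would pass 70% of its speed; a pose out of reach is approached as far as the arm can. A call is refused whole if a number of a shift passes 6.25 or a number of a turn 10.7, either way. A call with a gripper value outside its range is refused whole. The fingers move at their own pace and stop on an object; the grip force is fixed at half the most. Time passes only in rows, so rows that do not move let the fingers close. It gives the time, the measured TCP pose, the force and the opening at its end, in the units of the state.
- r.read_state(): the state, without advancing time (a new reading comes with each control period).
- r.snapshot(name): name is "scene" or "side" or "wrist"; returns the picture (480x640x3 uint8, red, green, blue); there is no depth.
- r.get_calibration(name): a dict with "intrinsics" (3x3 intrinsics, pixels), "position" and "orientation" of the camera in the world. Camera axes: x right, y up, looking along -z (the intrinsics and any distortion apply to the point x, -y, -z); pixel columns grow to the right and rows downward; lengths in m; the calibration is good to about 2 mm. A picture is of the moment at which its call begins: read the wrist's pose just before it. get_calibration takes no time and is no camera call; for the wrist camera it gives the pose at the moment of the call.
- r.hand_in(): hands the job in, once; it reports no verdict.
The state is a dict: "time_s": time; "joint_pos": joint angles; "joint_velocities": joint speeds; "effort": joint torques, N m; "tcp_pos": TCP position; "ee_rot": TCP orientation; "contact_force": force on the tool from outside, world axes, zero at the start; "torque": the same for the moment, N m; "finger_gap": finger opening in m.
Only numpy, scipy, OpenCV 4.12 (cv2) and the standard library are available. Lean on these libraries where they do the work, as an engineer would, in place of code of your own. Each camera call takes 0.05 s, during which the arm holds its last target.

## Working session

There is one attempt and no reset: what is moved stays moved. The work goes in short steps, Python scripts to look and compute and a tool call to move; the robot and the scene stay as the last step left them, time stands still between calls to the robot, and variables do not carry over. Pictures are saved under pics/ and viewed, and the job is handed in when it is done.

Besides the shell and the picture viewer there is one more tool, called as name(argument=value, ...) on one line, values as JSON. jog_arm: Moves the arm, as the interface text tells. Its arguments: {"type":"object","properties":{"series":{"type":"array"}},"required":["series"]}

```bash
ls; mkdir -p pics
python3 - <<'E'
from cell import r
import cv2
s=r.read_state();print(s)
for n in("scene","side","wrist"):
    print(n,r.get_calibration(n))
    cv2.imwrite(f"pics/{n}0.png",r.snapshot(n)[:,:,::-1])
E
```

```text
pics
{'time_s': 0.0, 'joint_pos': array([ 1.22343185e+00,  1.24521854e-01,  1.65170051e+00, -3.89414031e-06,
        1.36749611e+00, -8.26388916e-02]), 'joint_velocities': array([ 8.20332504e-07,  1.24931561e-03,  1.36111515e-04,  1.29970789e-03,
       -7.26355317e-04, -3.65181446e-04]), 'effort': array([ 1.01886966e-03, -4.23648334e+01, -3.65434170e+01,  6.81039779e-06,
        7.22876939e-03, -2.12964528e-05]), 'tcp_pos': array([0.16991004, 0.62675591, 0.23002651]), 'ee_rot': array([ 0.56098237, -0.43004505,  0.56224612,  0.42923111]), 'contact_force': array([ 0.52166566, -0.08571181, -0.57729991]), 'torque': array([-0.0057021 , -0.02013292,  0.0010976 ]), 'finger_gap': 0.08539115026576914}
scene {'intrinsics': array([[524.79365689,   0.        , 319.35000166],
       [  0.        , 524.79365689, 234.15635861],
       [  0.        ,   0.        ,   1.        ]]), 'position': array([1.11594467, 0.34656036, 1.13403556]), 'orientation': array([0.43359357, 0.11860276, 0.24827941, 0.85807187])}
side {'intrinsics': array([[576.48717831,   0.        , 320.51807718],
       [  0.        , 576.48717831, 229.86798439],
       [  0.        ,   0.        ,   1.        ]]), 'position': array([0.49340014, 0.82723954, 0.85402936]), 'orientation': array([-0.0389963 , -0.02249473,  0.40553758,  0.91296908])}
wrist {'intrinsics': array([[359.42561111,   0.        , 321.45157246],
       [  0.        , 359.42561111, 243.00886421],
       [  0.        ,   0.        ,   1.        ]]), 'position': array([0.10565177, 0.64365837, 0.37228422]), 'orientation': array([ 0.78748597, -0.10445583, -0.07853045,  0.60231868])}
```

View pics/scene0.png

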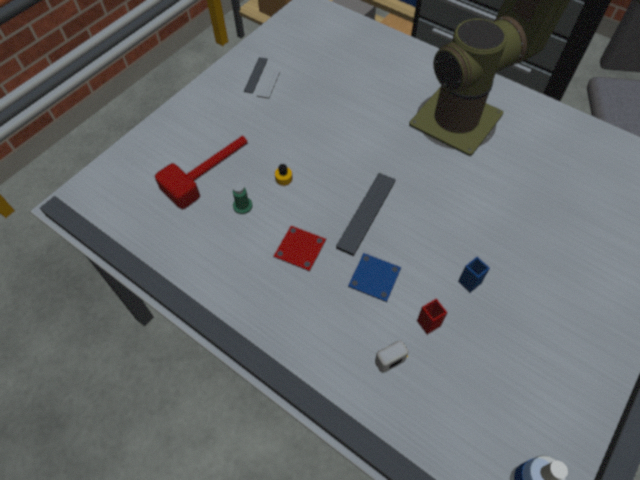

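View pics/side0.png

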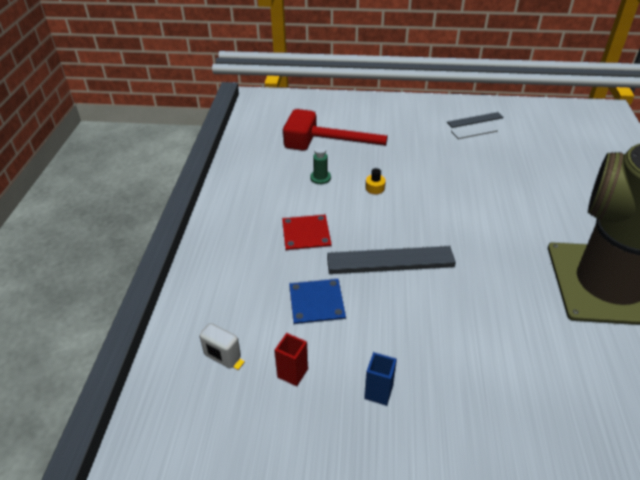

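View pics/wrist0.png

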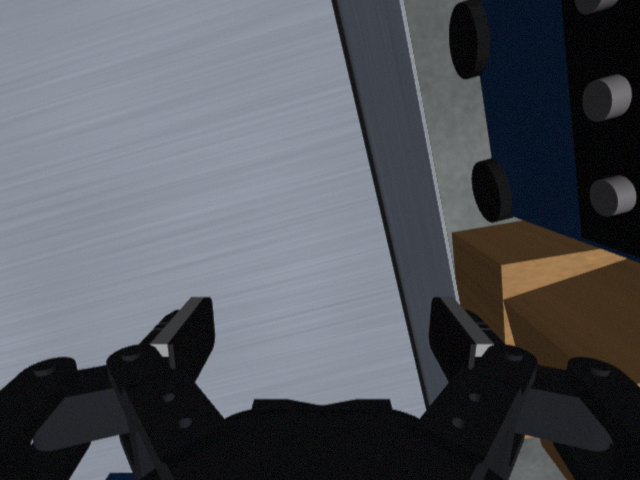

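```bash
cat > h.py <<'E'
import numpy as np, cv2
from scipy.spatial.transform import Rotation as R
from scipy.optimize import least_squares
CAL={"scene":dict(K=np.array([[524.79365689,0,319.35000166],[0,524.79365689,234.15635861],[0,0,1]]),p=np.array([1.11594467,0.34656036,1.13403556]),q=[0.43359357,0.11860276,0.24827941,0.85807187]),
"side":dict(K=np.array([[576.48717831,0,320.51807718],[0,576.48717831,229.86798439],[0,0,1]]),p=np.array([0.49340014,0.82723954,0.85402936]),q=[-0.0389963,-0.02249473,0.40553758,0.91296908])}
def cal(d): return dict(K=d["intrinsics"],p=d["position"],q=d["orientation"])
def rot(q): return R.from_quat([q[1],q[2],q[3],q[0]]).as_matrix()
def ray(c,u,v):
    if isinstance(c,str): c=CAL[c]
    d=np.linalg.inv(c["K"])@[u,v,1]; return c["p"],rot(c["q"])@(d*[1,-1,-1])
def onz(c,uv,z):
    p,d=ray(c,*uv); return p+d*(z-p[2])/d[2]
def proj(c,P):
    if isinstance(c,str): c=CAL[c]
    x=(np.atleast_2d(P)-c["p"])@rot(c["q"])*[1,-1,-1]; x=x@c["K"].T; return x[:,:2]/x[:,2:]
def tri(obs):
    A=np.zeros((3,3));b=np.zeros(3)
    for c,uv in obs:
        p,d=ray(c,*uv); d=d/np.linalg.norm(d);M=np.eye(3)-np.outer(d,d);A+=M;b+=M@p
    return np.linalg.solve(A,b)
def zoom(im,x0,y0,w,h,s,fn):
    o=cv2.resize(im[y0:y0+h,x0:x0+w],None,fx=s,fy=s,interpolation=cv2.INTER_CUBIC)
    for x in range((x0+19)//20*20,x0+w,20):
        cv2.line(o,(int((x-x0)*s),0),(int((x-x0)*s),5),(255,0,255),1);cv2.putText(o,str(x),(int((x-x0)*s),15),0,.35,(255,0,255),1)
    for y in range((y0+19)//20*20,y0+h,20):
        cv2.line(o,(0,int((y-y0)*s)),(5,int((y-y0)*s)),(255,0,255),1);cv2.putText(o,str(y),(7,int((y-y0)*s)+4),0,.35,(255,0,255),1)
    cv2.imwrite(fn,o)
E
python3 - <<'E'
from h import *
a=cv2.imread("pics/scene0.png");b=cv2.imread("pics/side0.png")
zoom(a,225,155,265,220,3,"pics/sz.png")
zoom(b,190,140,270,200*1,2.9,"pics/dz1.png")
zoom(b,190,260,270,150,2.9,"pics/dz2.png")
E
```

```text
(no output)
```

View pics/sz.png

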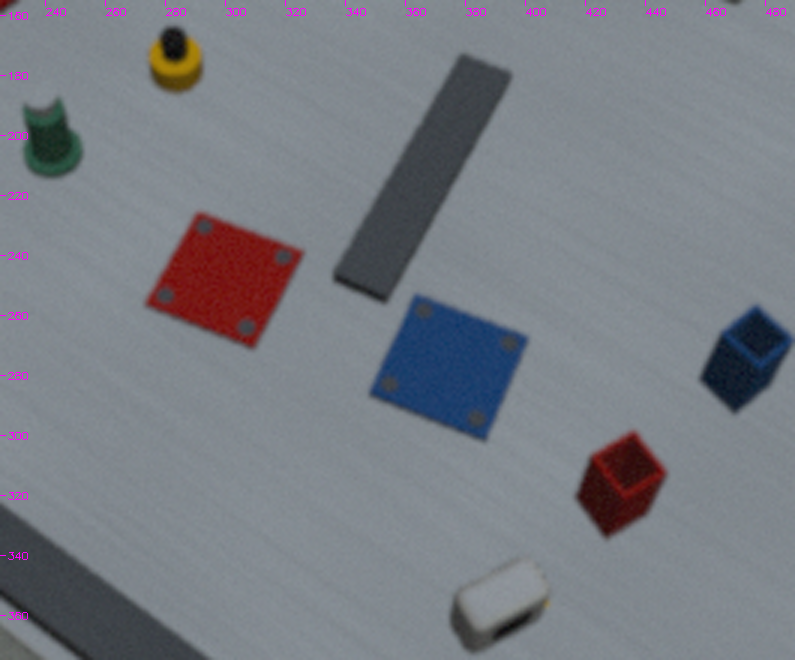

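View pics/dz1.png

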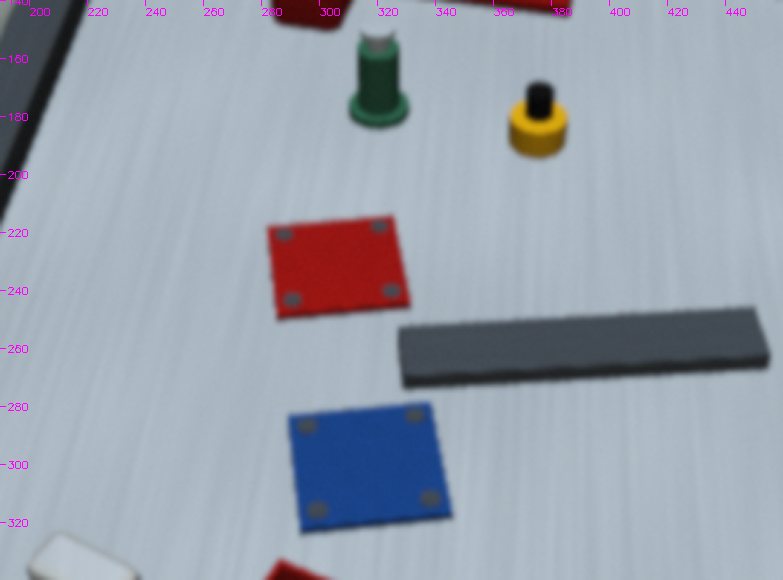

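View pics/dz2.png

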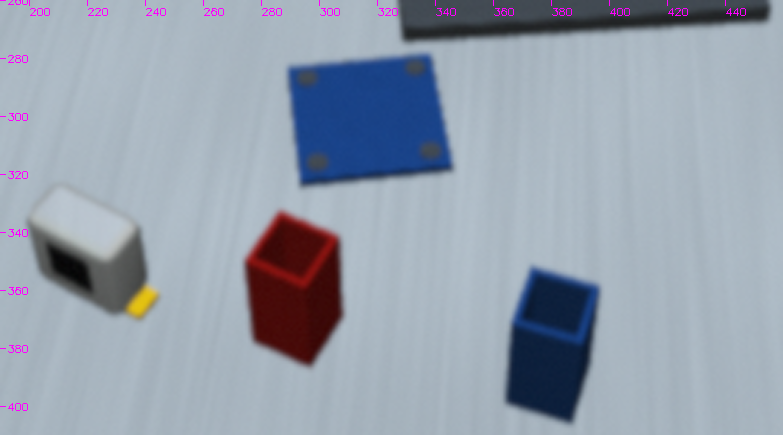

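```bash
cat > m1.py <<'E'
from h import *
S=lambda p:(225+p[0]/3-.33,155+p[1]/3-.33); D1=lambda p:(190+p[0]/2.9-.33,140+p[1]/2.9-.33); D2=lambda p:(190+p[0]/2.9-.33,260+p[1]/2.9-.33)
def go(name,sc,sd,D):
    P=np.array([tri([("scene",S(a)),("side",D(b))]) for a,b in zip(sc,sd)])
    print(name,"\n",P.round(4)); 
    if len(P)==4:
        print(" mean",P.mean(0).round(4),"edges",np.linalg.norm(P-np.roll(P,-1,0),axis=1).round(3), "ang",[round(float(np.degrees(np.arctan2(*(P[(i+1)%4]-P[i])[[1,0]]))),1) for i in range(4)])
go("pr",[(198,213),(302,251),(253,348),(147,303)],[(392,217),(409,305),(278,319),(268,227)],D1)
go("pb",[(416,295),(527,338),(486,439),(371,395)],[(429,404),(452,516),(303,532),(290,416)],D1)
go("bar",[(462,54),(511,75),(387,294),(335,272)],[(754,308),(769,357),(403,376),(398,327)],D1)
go("red",[(633,432),(666,472),(628,495),(592,456)],[(339,237),(305,287),(247,262),(280,212)],D2)
go("blue",[(757,306),(793,339),(760,367),(722,336)],[(598,287),(583,343),(516,322),(534,267)],D2)
go("wt knob",[(174,33)],[(540,86)],D1)
go("wt base",[(176,72)],[(538,134)],D1)
go("jack foot",[(53,152)],[(379,107)],D1)
go("jack top",[(44,104)],[(379,38)],D1)
E
python3 m1.py
```

```text
pr 
 [[ 0.581  -0.1585  0.0063]
 [ 0.5595 -0.0641  0.0042]
 [ 0.6551 -0.0435  0.0011]
 [ 0.6756 -0.1374  0.0076]]
 mean [ 0.6178 -0.1009  0.0048] edges [0.097 0.098 0.096 0.097] ang [102.8, 12.1, -77.7, -167.4]
pb 
 [[0.5386 0.0371 0.0064]
 [0.5171 0.1316 0.0029]
 [0.6122 0.153  0.0031]
 [0.6341 0.0582 0.0067]]
 mean [0.5755 0.095  0.0048] edges [0.097 0.097 0.097 0.098] ang [102.8, 12.7, -77.0, -167.5]
bar 
 [[ 0.3104 -0.0676  0.0153]
 [ 0.3034 -0.0197  0.0137]
 [ 0.5574  0.0206  0.0162]
 [ 0.5652 -0.0262  0.017 ]]
 mean [ 0.4341 -0.0232  0.0156] edges [0.048 0.257 0.047 0.258] ang [98.3, 9.0, -80.5, -170.8]
red 
 [[0.5769 0.2492 0.0781]
 [0.5915 0.2847 0.079 ]
 [0.6251 0.2723 0.0821]
 [0.6123 0.2353 0.0798]]
 mean [0.6014 0.2603 0.0797] edges [0.038 0.036 0.039 0.038] ang [67.6, -20.3, -109.1, 158.5]
blue 
 [[0.4302 0.2729 0.0806]
 [0.4383 0.3081 0.0782]
 [0.4749 0.2989 0.0795]
 [0.4667 0.2627 0.079 ]]
 mean [0.4525 0.2857 0.0793] edges [0.036 0.038 0.037 0.038] ang [77.0, -14.0, -102.7, 164.4]
wt knob 
 [[ 0.4706 -0.2683  0.0585]]
wt base 
 [[ 0.4711 -0.2704  0.0061]]
jack foot 
 [[ 0.6044 -0.3024  0.0037]]
jack top 
 [[ 0.6037 -0.3002  0.0752]]
```

```bash
cat > plan.py <<'E'
import sys
from h import *
from cell import r
def st():
    s=r.read_state();M=rot(s["ee_rot"]);return s,M
def plan(x,y,z,yaw=None):
    s,M=st()
    cy=np.degrees(np.arctan2(M[1,2],M[0,2]))
    print("t",round(s["time_s"],2),"tcp",s["tcp_pos"].round(4),"jawyaw",cy.round(1),"toolx",M[:,0].round(3),"gap",round(s["finger_gap"],4),"F",s["contact_force"].round(1),"q1,q6",s["joint_pos"][[0,5]].round(2))
    if yaw is None: th=0
    else: th=(yaw-cy+90)%180-90
    M2=M@R.from_rotvec([-np.radians(th),0,0]).as_matrix()
    d=(np.array([x,y,z])-s["tcp_pos"])
    print("turn about tool x:",round(-th,1)," shift cm after turn:",(M2.T@d*100).round(2)," before turn:",(M.T@d*100).round(2))
if __name__=="__main__": plan(*map(float,sys.argv[1:]))
E
python3 plan.py 0.6014 0.2603 0.15 69.3; python3 plan.py 0.6014 0.2603 0.15 -20.7
python3 -c "
from h import *
for uv in [(203,331),(211,323),(237,337),(226,350)]: print(onz('side',uv,.065))"
```

```text
t 0.15 tcp [0.17   0.6269 0.2303] jawyaw 74.8 toolx [-0.001 -0.002 -1.   ] gap 0.0856 F [ 0.3 -1.  -0.1] q1,q6 [ 1.22 -0.08]
turn about tool x: 5.5  shift cm after turn: [  8.06 -53.31 -19.03]  before turn: [  8.06 -51.23 -24.07]
t 0.15 tcp [0.17   0.6269 0.2303] jawyaw 74.8 toolx [-0.001 -0.002 -1.   ] gap 0.0856 F [ 0.3 -1.  -0.1] q1,q6 [ 1.22 -0.08]
turn about tool x: -84.5  shift cm after turn: [  8.06  19.03 -53.31]  before turn: [  8.06 -51.23 -24.07]
[0.75672716 0.23097863 0.065     ]
[0.74702457 0.21276261 0.065     ]
[0.69602733 0.23874148 0.065     ]
[0.7090221  0.26665377 0.065     ]
```

jog_arm(series=[1, 0, 0, 0, 5.5, 1, 0.8, -5.33, -1.9, 0, 1, 0.8, -5.33, -1.9, 0, 1, 0.8, -5.33, -1.9, 0, 1, 0.8, -5.33, -1.9, 0, 1, 0.8, -5.33, -1.9, 0, 1, 0.8, -5.33, -1.9, 0, 1, 0.8, -5.33, -1.9, 0, 1, 0.8, -5.33, -1.9, 0, 1, 0.8, -5.33, -1.9, 0, 1, 0.8, -5.33, -1.9, 0, 1, 0, 0, 0, 0, 1, 0, 0, 0, 0])

```text
time_s: 1.78
tcp_pos: [0.6013, 0.2614, 0.1508]
ee_rot: [0.581, -0.402, 0.582, 0.402]
contact_force: [-0.8, -0.1, -0.6]
finger_gap: 0.0854
```

```bash
python3 plan.py 0.6014 0.2603 0.045 69.3
python3 - <<'E'
from cell import r
from h import *
c=cal(r.get_calibration("wrist"))
im=r.snapshot("wrist")[:,:,::-1].copy()
for dz in(.079,):
  u=proj(c,[0.6014,0.2603,dz])[0];cv2.drawMarker(im,tuple(int(v) for v in u),(0,255,0),0,12,1)
cv2.imwrite("pics/w1.png",im)
E
```

```text
t 1.77 tcp [0.6013 0.2614 0.1508] jawyaw 69.3 toolx [-0.001  0.    -1.   ] gap 0.0854 F [-0.8 -0.1 -0.6] q1,q6 [ 0.33 -0.88]
turn about tool x: -0.0  shift cm after turn: [10.58 -0.06 -0.09]  before turn: [10.58 -0.06 -0.09]
```

View pics/w1.png

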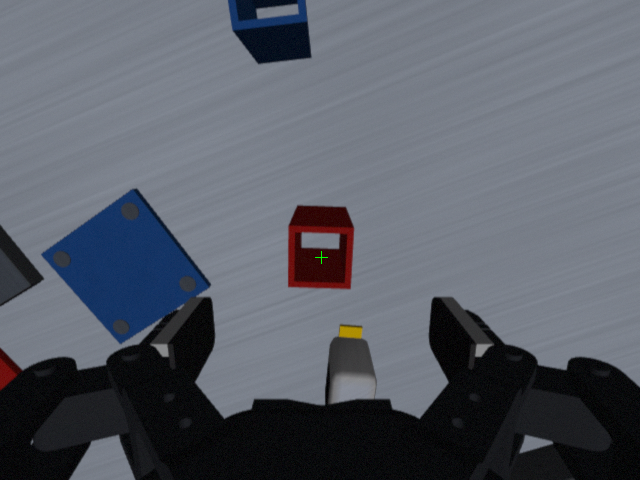

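jog_arm(series=[1, 5.3, 0, -0.1, 0, 1, 5.3, 0, 0, 0, 1, 0, 0, 0, 0, -1, 0, 0, 0, 0, -1, 0, 0, 0, 0, -1, 0, 0, 0, 0, -1, 0, 0, 0, 0, -1, 0, 0, 0, 0])

```text
time_s: 2.82
tcp_pos: [0.6033, 0.2611, 0.0487]
ee_rot: [0.583, -0.403, 0.58, 0.402]
contact_force: [-1.6, -0.8, 6.7]
finger_gap: 0.0394
```

```bash
python3 plan.py 0.6178 -0.1009 0.15 102.4; python3 plan.py 0.6178 -0.1009 0.06 102.4
```

```text
t 2.83 tcp [0.6033 0.2611 0.0487] jawyaw 69.3 toolx [ 0.005  0.002 -1.   ] gap 0.0394 F [-1.6 -0.8  6.7] q1,q6 [ 0.33 -0.88]
turn about tool x: -33.1  shift cm after turn: [-10.19   6.31 -35.66]  before turn: [-10.19 -14.18 -33.33]
t 2.83 tcp [0.6033 0.2611 0.0487] jawyaw 69.3 toolx [ 0.005  0.002 -1.   ] gap 0.0394 F [-1.6 -0.8  6.7] q1,q6 [ 0.33 -0.88]
turn about tool x: -33.1  shift cm after turn: [ -1.19   6.36 -35.67]  before turn: [ -1.19 -14.14 -33.36]
```

jog_arm(series=[-1, -5.2, 0, 0, 0, -1, -5.2, 0, 0, 0, -1, 0, 0, 0, -8.3, -1, 0, 0, 0, -8.3, -1, 0, 0, 0, -8.3, -1, 0, 0, 0, -8.2, -1, 0, 0.9, -5.1, 0, -1, 0, 0.9, -5.1, 0, -1, 0, 0.9, -5.1, 0, -1, 0, 0.9, -5.1, 0, -1, 0, 0.9, -5.1, 0, -1, 0, 0.9, -5.1, 0, -1, 0, 0.9, -5.1, 0, -1, 0, 0, 0, 0, -1, 0, 0, 0, 0])

```text
time_s: 4.7
tcp_pos: [0.6163, -0.1017, 0.149]
ee_rot: [0.443, -0.551, 0.443, 0.551]
contact_force: [-0.3, -0.1, -3.9]
finger_gap: 0.0388
```

```bash
python3 plan.py 0.6178 -0.1009 0.06 102.4
cat > wv.py <<'E'
import sys
from cell import r
from h import *
fn=sys.argv[1]; pts=[list(map(float,a.split(','))) for a in sys.argv[2:]]
c=cal(r.get_calibration("wrist"))
im=r.snapshot("wrist")[:,:,::-1].copy()
for p in pts:
  u=proj(c,p)[0];print(p,u.round(1));cv2.drawMarker(im,tuple(int(v) for v in u),(0,255,0),0,12,1)
cv2.imwrite(fn,im); np.savez(fn[:-3]+"npz",**c)
E
python3 wv.py pics/w2.png 0.6178,-0.1009,0.008 0.581,-0.1585,.008 0.5595,-.0641,.008 0.6551,-.0435,.008
```

```text
t 4.7 tcp [ 0.6163 -0.1017  0.149 ] jawyaw 102.4 toolx [-0.001  0.001 -1.   ] gap 0.0388 F [-0.3 -0.1 -3.9] q1,q6 [-0.25 -2.04]
turn about tool x: -0.0  shift cm after turn: [ 8.9  -0.17  0.03]  before turn: [ 8.9  -0.17  0.03]
[0.6178, -0.1009, 0.008] [322.3 234.1]
[0.581, -0.1585, 0.008] [259.9 173.5]
[0.5595, -0.0641, 0.008] [384.8 172.5]
[0.6551, -0.0435, 0.008] [379.1 290.1]
```

View pics/w2.png

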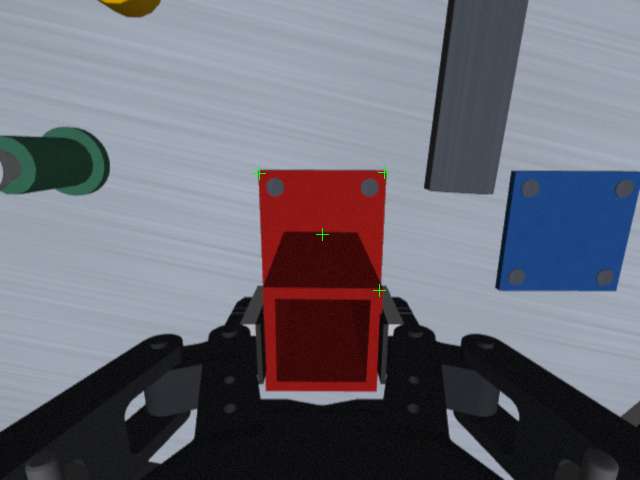

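jog_arm(series=[-1, 4.5, 0, 0, 0, -1, 4.5, 0, 0, 0, -1, 0.1, 0, 0, 0, -1, 0, 0, 0, 0, -1, 0, 0, 0, 0])

```text
time_s: 5.38
tcp_pos: [0.6172, -0.1012, 0.0593]
ee_rot: [-0.443, 0.552, -0.443, -0.551]
contact_force: [0.2, -0.5, -2.7]
finger_gap: 0.0396
```

jog_arm(series=[-1, 0.15, 0, 0, 0, -1, 0.1, 0, 0, 0, -1, 0, 0, 0, 0, -1, 0, 0, 0, 0])

```text
time_s: 5.88
tcp_pos: [0.6167, -0.1018, 0.0558]
ee_rot: [0.443, -0.551, 0.443, 0.551]
contact_force: [0.4, 0.1, -3.1]
finger_gap: 0.0391
```

jog_arm(series=[-1, 0.15, 0, 0, 0, -1, 0.1, 0, 0, 0, -1, 0, 0, 0, 0])

```text
time_s: 6.25
tcp_pos: [0.6171, -0.1018, 0.0546]
ee_rot: [-0.443, 0.551, -0.443, -0.551]
contact_force: [-2.4, 0.8, 6.1]
finger_gap: 0.0393
```

Contact. Release and rise.

jog_arm(series=[0.3, 0, 0, 0, 0, 1, 0, 0, 0, 0, 1, 0, 0, 0, 0, 1, 0, 0, 0, 0, 1, -5, 0, 0, 0, 1, -5, 0, 0, 0, 1, 0, 0, 0, 0])

```text
time_s: 7.12
tcp_pos: [0.6201, -0.1026, 0.1596]
ee_rot: [-0.445, 0.555, -0.441, -0.548]
contact_force: [0.4, -0.3, 0.2]
finger_gap: 0.0853
```

```bash
python3 wv.py pics/w3.png 0.6178,-0.1009,0.088;python3 plan.py 0.4525 0.2857 0.15 76.5;python3 plan.py 0.4525 0.2857 0.15 -13.5
```

```text
[0.6178, -0.1009, 0.088] [326.  253.6]
t 7.17 tcp [ 0.6184 -0.1022  0.1564] jawyaw 102.4 toolx [ 0.005 -0.001 -1.   ] gap 0.0856 F [ 0.3  0.3 -0.2] q1,q6 [-0.25 -2.04]
turn about tool x: 25.9  shift cm after turn: [ 0.5  25.19 33.84]  before turn: [ 0.5   7.85 41.45]
t 7.17 tcp [ 0.6184 -0.1022  0.1564] jawyaw 102.4 toolx [ 0.005 -0.001 -1.   ] gap 0.0856 F [ 0.3  0.3 -0.2] q1,q6 [-0.25 -2.04]
turn about tool x: -64.1  shift cm after turn: [  0.5  -33.84  25.19]  before turn: [ 0.5   7.85 41.45]
```

View pics/w3.png

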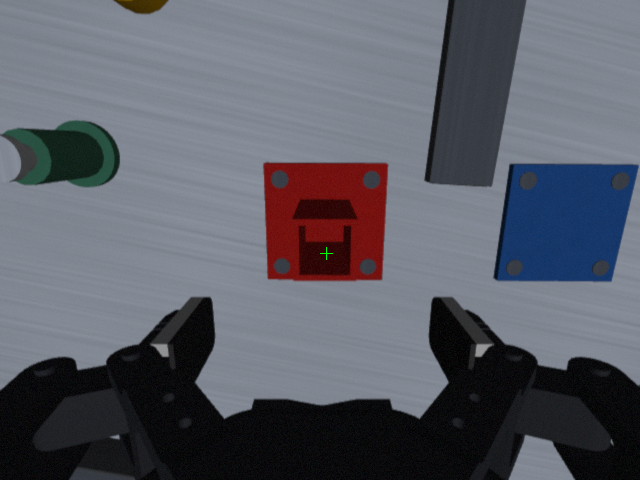

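jog_arm(series=[1, 0, 0, 0, 8.7, 1, 0, 0, 0, 8.6, 1, 0, 0, 0, 8.6, 1, 0, 3.15, 4.23, 0, 1, 0, 3.15, 4.23, 0, 1, 0, 3.15, 4.23, 0, 1, 0, 3.15, 4.23, 0, 1, 0, 3.15, 4.23, 0, 1, 0, 3.15, 4.23, 0, 1, 0, 3.15, 4.23, 0, 1, 0, 3.15, 4.23, 0, 1, 0, 0, 0, 0, 1, 0, 0, 0, 0])

```text
time_s: 8.8
tcp_pos: [0.4497, 0.2856, 0.1518]
ee_rot: [0.554, -0.438, 0.556, 0.438]
contact_force: [0.9, -0.6, -0.5]
finger_gap: 0.0854
```

```bash
python3 plan.py 0.4525 0.2857 0.045 76.5; python3 wv.py pics/w4.png 0.4525,0.2857,0.0793
```

```text
t 8.8 tcp [0.4497 0.2856 0.1518] jawyaw 76.6 toolx [-0.002 -0.002 -1.   ] gap 0.0854 F [ 0.9 -0.6 -0.5] q1,q6 [ 0.47 -0.87]
turn about tool x: 0.1  shift cm after turn: [10.68 -0.29  0.1 ]  before turn: [10.68 -0.29  0.1 ]
[0.4525, 0.2857, 0.0793] [324.3 261. ]
```

View pics/w4.png

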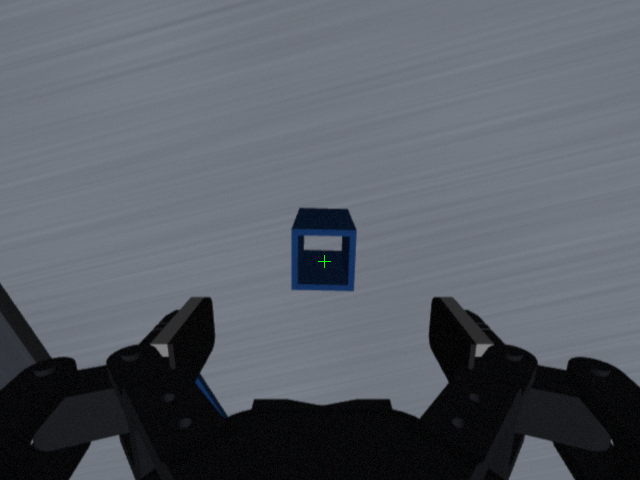

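jog_arm(series=[1, 5.3, -0.3, 0.1, 0, 1, 5.3, 0, 0, 0, 1, 0, 0, 0, 0, -1, 0, 0, 0, 0, -1, 0, 0, 0, 0, -1, 0, 0, 0, 0, -1, 0, 0, 0, 0, -1, 0, 0, 0, 0])

```text
time_s: 9.85
tcp_pos: [0.4554, 0.2869, 0.0501]
ee_rot: [0.557, -0.439, 0.554, 0.437]
contact_force: [-0.2, -2.1, 6.8]
finger_gap: 0.0393
```

```bash
python3 plan.py 0.574 0.095 0.15 102.4
```

```text
t 9.85 tcp [0.4554 0.2869 0.0501] jawyaw 76.5 toolx [ 0.004  0.001 -1.   ] gap 0.0393 F [-0.2 -2.1  6.8] q1,q6 [ 0.46 -0.87]
turn about tool x: -25.9  shift cm after turn: [ -9.96  -7.5  -21.29]  before turn: [ -9.96 -16.03 -15.88]
```

jog_arm(series=[-1, -5, 0, 0, 0, -1, -5, 0, 0, 0, -1, 0, 0, 0, -8.7, -1, 0, 0, 0, -8.6, -1, 0, 0, 0, -8.6, -1, 0, -1.5, -4.26, 0, -1, 0, -1.5, -4.26, 0, -1, 0, -1.5, -4.26, 0, -1, 0, -1.5, -4.26, 0, -1, 0, -1.5, -4.26, 0, -1, 0, 0, 0, 0, -1, 0, 0, 0, 0])

```text
time_s: 11.35
tcp_pos: [0.5721, 0.0947, 0.147]
ee_rot: [0.443, -0.551, 0.443, 0.552]
contact_force: [-0.9, 0.3, -3.7]
finger_gap: 0.0393
```

```bash
python3 plan.py 0.574 0.095 0.054 102.4; python3 wv.py pics/w5.png 0.5386,0.0371,0.008 0.5171,.1316,.008
```

```text
t 11.35 tcp [0.5721 0.0947 0.147 ] jawyaw 102.4 toolx [-0.001  0.    -1.   ] gap 0.0393 F [-0.9  0.3 -3.7] q1,q6 [ 0.07 -1.72]
turn about tool x: 0.0  shift cm after turn: [ 9.3  -0.2  -0.02]  before turn: [ 9.3  -0.2  -0.02]
[0.5386, 0.0371, 0.008] [258.2 175.9]
[0.5171, 0.1316, 0.008] [383.9 174.9]
```

View pics/w5.png

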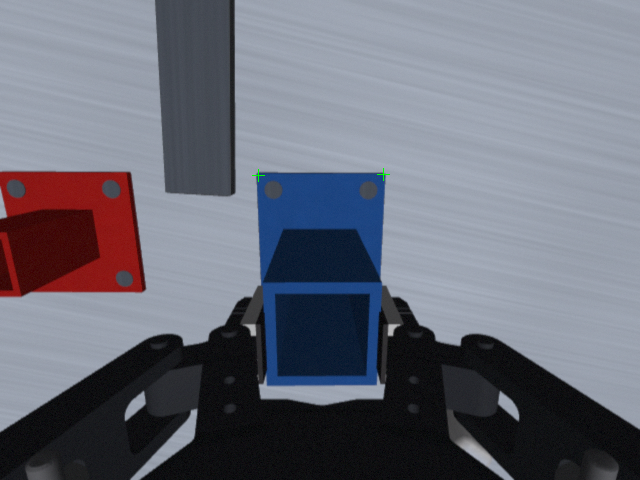

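jog_arm(series=[-1, 4.5, -0.4, 0, 0, -1, 4.4, 0, 0, 0, -1, 0.15, 0, 0, 0, -1, 0.15, 0, 0, 0, -1, 0, 0, 0, 0, -1, 0, 0, 0, 0])

```text
time_s: 12.15
tcp_pos: [0.5767, 0.0956, 0.0558]
ee_rot: [-0.443, 0.551, -0.443, -0.551]
contact_force: [-0.3, -0.8, -3.6]
finger_gap: 0.0387
```

jog_arm(series=[-1, 0.15, 0, 0, 0, -1, 0, 0, 0, 0, -1, 0, 0, 0, 0])

```text
time_s: 12.52
tcp_pos: [0.5771, 0.0955, 0.0551]
ee_rot: [-0.443, 0.551, -0.443, -0.551]
contact_force: [-4.1, 1.7, 4.4]
finger_gap: 0.0391
```

jog_arm(series=[0.3, 0, 0, 0, 0, 1, 0, 0, 0, 0, 1, 0, 0, 0, 0, 1, 0, 0, 0, 0, 1, -5, 0, 0, 0, 1, -5, 0, 0, 0, 1, 0, 0, 0, 0, 1, 0, 0, 0, 0])

```text
time_s: 13.52
tcp_pos: [0.5763, 0.0953, 0.1535]
ee_rot: [0.443, -0.551, 0.443, 0.551]
contact_force: [0.2, 0.0, -0.8]
finger_gap: 0.0857
```

```bash
python3 wv.py pics/w6.png ;python3 plan.py 0.604 -0.302 0.16 102.4;python3 plan.py 0.604 -0.302 0.16 12.4
```

```text
t 13.57 tcp [0.5757 0.0952 0.1523] jawyaw 102.4 toolx [-0.002 -0.    -1.   ] gap 0.0851 F [ 0.2 -0.4  0.1] q1,q6 [ 0.07 -1.72]
turn about tool x: 0.0  shift cm after turn: [ -0.76   5.77 -39.4 ]  before turn: [ -0.76   5.79 -39.4 ]
t 13.57 tcp [0.5757 0.0952 0.1523] jawyaw 102.4 toolx [-0.002 -0.    -1.   ] gap 0.0851 F [ 0.2 -0.4  0.1] q1,q6 [ 0.07 -1.72]
turn about tool x: -90.0  shift cm after turn: [-0.76 39.4   5.77]  before turn: [ -0.76   5.79 -39.4 ]
```

View pics/w6.png

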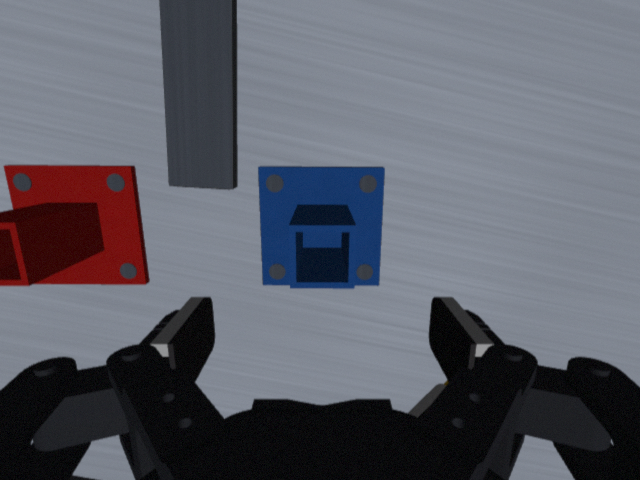

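Run:
```python
from h import *
for uv,z in [((318,131),.04),((386,140),.02),((385,145),0.),((310,147),.01),((285,140),.01)]: print(uv,onz('side',uv,z).round(3))
for uv,z in [((199,203),.03),((197,182),.04),((246,141),.02),((160,182),.07)]: print(uv,onz('scene',uv,z).round(3))
```

```text
(318, 131) [ 0.623 -0.452  0.04 ]
(386, 140) [ 0.445 -0.454  0.02 ]
(385, 145) [ 0.446 -0.46   0.   ]
(310, 147) [ 0.641 -0.421  0.01 ]
(285, 140) [ 0.71  -0.449  0.01 ]
(199, 203) [ 0.678 -0.381  0.03 ]
(197, 182) [ 0.636 -0.426  0.04 ]
(246, 141) [ 0.44  -0.429  0.02 ]
(160, 182) [ 0.705 -0.482  0.07 ]
```

jog_arm(series=[1, -0.1, 0.72, -4.93, 0, 1, -0.1, 0.72, -4.93, 0, 1, -0.1, 0.72, -4.93, 0, 1, -0.1, 0.72, -4.93, 0, 1, -0.1, 0.72, -4.93, 0, 1, -0.1, 0.72, -4.93, 0, 1, -0.1, 0.72, -4.93, 0, 1, -0.1, 0.72, -4.93, 0, 1, 0, 0, 0, 0, 1, 0, 0, 0, 0])

```text
time_s: 14.82
tcp_pos: [0.6043, -0.3014, 0.1596]
ee_rot: [0.443, -0.55, 0.443, 0.552]
contact_force: [0.5, 0.4, -0.5]
finger_gap: 0.0853
```

```bash
python3 plan.py 0.604 -0.302 0.035 102.4; python3 wv.py pics/w7.png 0.604,-0.302,0.085 0.604,-0.302,0.0
```

```text
t 14.82 tcp [ 0.6043 -0.3014  0.1596] jawyaw 102.4 toolx [-0.003  0.002 -1.   ] gap 0.0853 F [ 0.5  0.4 -0.5] q1,q6 [-0.54 -2.33]
turn about tool x: 0.0  shift cm after turn: [ 1.246e+01  1.000e-02 -9.000e-02]  before turn: [ 1.246e+01  1.000e-02 -9.000e-02]
[0.604, -0.302, 0.085] [320.9 255.8]
[0.604, -0.302, 0.0] [320.7 227. ]
```

View pics/w7.png

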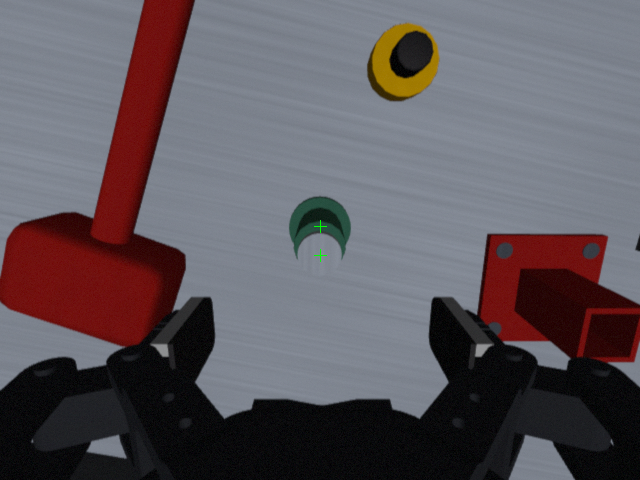

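Run:
```python
from h import *
d=np.load("pics/w7.npz");c={k:d[k] for k in d}
for uv in [(185,260),(130,347),(185,290)]: print(onz(c,uv,.07).round(3),onz(c,uv,.03).round(3))
```

```text
[ 0.631 -0.39   0.07 ] [ 0.647 -0.403  0.03 ]
[ 0.705 -0.421  0.07 ] [ 0.734 -0.439  0.03 ]
[ 0.653 -0.387  0.07 ] [ 0.672 -0.4    0.03 ]
```

jog_arm(series=[0.4, 0, 0, -0.1, 0, 0.4, 0, 0, 0, 0, 0.4, 4.2, 0, 0, 0, 0.4, 4.2, 0, 0, 0, 0.4, 4, 0, 0, 0, 0.4, 0, 0, 0, 0, -1, 0, 0, 0, 0, -1, 0, 0, 0, 0, -1, 0, 0, 0, 0, -1, 0, 0, 0, 0])

```text
time_s: 16.12
tcp_pos: [0.6072, -0.304, 0.0409]
ee_rot: [-0.443, 0.553, -0.443, -0.55]
contact_force: [-0.5, 1.3, 5.8]
finger_gap: 0.0342
```

```bash
python3 plan.py 0.596 -0.003 0.18 102.4
```

```text
t 16.12 tcp [ 0.6072 -0.304   0.0409] jawyaw 102.4 toolx [ 0.004 -0.002 -1.   ] gap 0.0342 F [-0.5  1.3  5.8] q1,q6 [-0.54 -2.33]
turn about tool x: 0.0  shift cm after turn: [-13.98  -5.42  29.6 ]  before turn: [-13.98  -5.43  29.6 ]
```

jog_arm(series=[-1, -4.7, 0, 0, 0, -1, -4.7, 0, 0, 0, -1, -4.6, 0, 0, 0, -1, 0, -0.9, 4.93, 0, -1, 0, -0.9, 4.93, 0, -1, 0, -0.9, 4.93, 0, -1, 0, -0.9, 4.93, 0, -1, 0, -0.9, 4.93, 0, -1, 0, -0.9, 4.93, 0, -1, 0, 0, 0, 0, -1, 0, 0, 0, 0])

```text
time_s: 17.5
tcp_pos: [0.5941, -0.0029, 0.1772]
ee_rot: [0.442, -0.551, 0.443, 0.551]
contact_force: [0.0, 0.3, -3.7]
finger_gap: 0.0347
```

```bash
python3 plan.py 0.596 -0.003 0.05 102.4; python3 wv.py pics/w8.png 0.596,-0.003,0.0
```

```text
t 17.5 tcp [ 0.5941 -0.0029  0.1772] jawyaw 102.5 toolx [-0.001 -0.001 -1.   ] gap 0.0347 F [ 0.   0.3 -3.7] q1,q6 [-0.09 -1.88]
turn about tool x: 0.1  shift cm after turn: [12.72 -0.2  -0.04]  before turn: [12.72 -0.2  -0.04]
[0.596, -0.003, 0.0] [321.4 225. ]
```

View pics/w8.png

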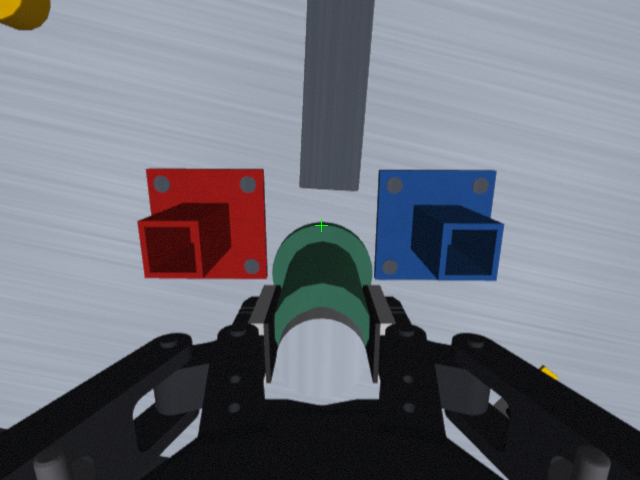

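jog_arm(series=[-1, 4.6, -0.2, 0, 0, -1, 4.6, 0, 0, 0, -1, 4.5, 0, 0, 0, -1, 0.1, 0, 0, 0, -1, 0.1, 0, 0, 0, -1, 0, 0, 0, 0, -1, 0, 0, 0, 0])

```text
time_s: 18.42
tcp_pos: [0.5969, -0.0025, 0.0396]
ee_rot: [-0.443, 0.552, -0.443, -0.551]
contact_force: [1.3, -0.4, -3.9]
finger_gap: 0.0342
```

jog_arm(series=[-1, 0.1, 0, 0, 0, -1, 0.1, 0, 0, 0, -1, 0, 0, 0, 0, -1, 0, 0, 0, 0])

```text
time_s: 18.92
tcp_pos: [0.5964, -0.0022, 0.0368]
ee_rot: [0.443, -0.551, 0.443, 0.551]
contact_force: [-1.3, -0.5, -4.5]
finger_gap: 0.0343
```

jog_arm(series=[-1, 0.1, 0, 0, 0, -1, 0.1, 0, 0, 0, -1, 0, 0, 0, 0, -1, 0, 0, 0, 0])

```text
time_s: 19.42
tcp_pos: [0.5967, -0.0023, 0.0361]
ee_rot: [-0.443, 0.551, -0.443, -0.551]
contact_force: [-5.1, 0.1, 5.4]
finger_gap: 0.0347
```

Contact. Release to a limited opening, rise.

jog_arm(series=[0.0, 0, 0, 0, 0, 0.5, 0, 0, 0, 0, 0.5, 0, 0, 0, 0, 0.5, 0, 0, 0, 0, 0.5, -4, 0, 0, 0, 0.5, -5, 0, 0, 0, 1, -3, 0, 0, 0, 1, 0, 0, 0, 0, 1, 0, 0, 0, 0])

```text
time_s: 20.55
tcp_pos: [0.5958, -0.0022, 0.1535]
ee_rot: [0.443, -0.551, 0.443, 0.552]
contact_force: [0.8, -0.7, -0.6]
finger_gap: 0.0852
```

```bash
python3 wv.py pics/w9.png 0.596,-0.003,0.085 0.596,-.003,0;python3 plan.py 0.434 -0.023 0.15 99
```

```text
[0.596, -0.003, 0.085] [320.6 259.4]
[0.596, -0.003, 0.0] [320.8 229. ]
t 20.6 tcp [ 0.5953 -0.0022  0.1528] jawyaw 102.4 toolx [-0.003  0.    -1.   ] gap 0.0854 F [-1.  -0.1 -0.1] q1,q6 [-0.09 -1.88]
turn about tool x: 3.4  shift cm after turn: [ 0.33 16.26  0.47]  before turn: [ 0.33 16.2   1.44]
```

View pics/w9.png

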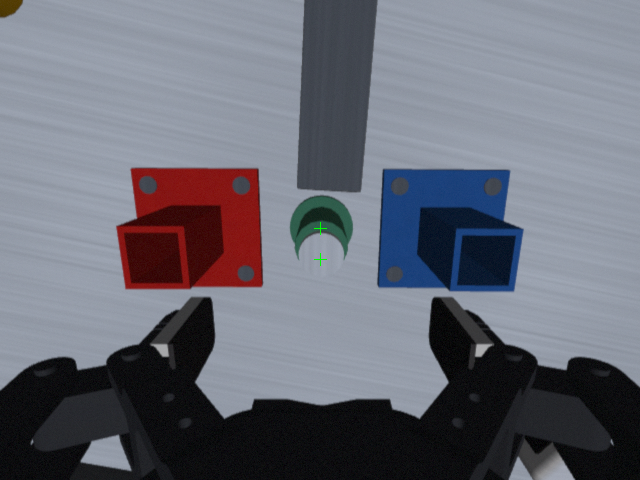

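jog_arm(series=[1, 0, 0, 0, 3.6, 1, 0, 5.4, 0.1, 0, 1, 0, 5.4, 0.1, 0, 1, 0, 5.4, 0.2, 0, 1, 0, 0, 0, 0, 1, 0, 0, 0, 0])

```text
time_s: 21.35
tcp_pos: [0.4356, -0.0232, 0.154]
ee_rot: [0.46, -0.537, 0.46, 0.537]
contact_force: [-0.8, -0.2, -0.3]
finger_gap: 0.0854
```

```bash
python3 wv.py pics/w10.png 0.434,-0.023,0.016;python3 plan.py 0.434 -0.023 0.003 99
python3 - <<'E'
from h import *
d=np.load("pics/w9.npz");c={k:d[k] for k in d}
for uv in [(154.5,257),(487,259.5)]: print("post rims",onz(c,uv,.088).round(4))
for uv,z in [((196,169),.008),((197,227),.008),((445,170),.008)]: print(onz(c,uv,z).round(4))
E
```

```text
[0.434, -0.023, 0.016] [322.5 231.1]
t 21.4 tcp [ 0.4363 -0.0232  0.1545] jawyaw 98.8 toolx [-0.  0. -1.] gap 0.0854 F [0.  0.3 0.1] q1,q6 [-0.18 -1.9 ]
turn about tool x: -0.2  shift cm after turn: [15.15  0.21  0.05]  before turn: [15.15  0.21  0.05]
post rims [ 0.6152 -0.1016  0.088 ]
post rims [0.5735 0.0952 0.088 ]
[ 0.5682 -0.1095  0.008 ]
[ 0.6144 -0.1027  0.008 ]
[0.5269 0.0818 0.008 ]
```

View pics/w10.png

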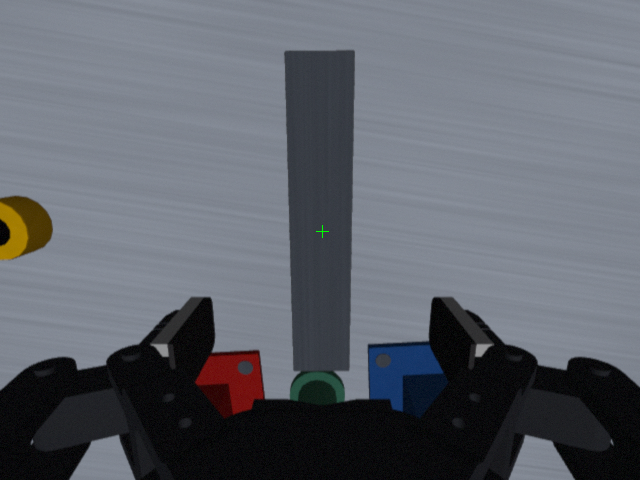

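```bash
python3 - <<'E'
from h import *
d=np.load("pics/w10.npz");c={k:d[k] for k in d}
a=onz(c,(319.5,50),.016);b=onz(c,(321.5,371),.016);print(a,b,(a+b)/2,np.linalg.norm(a-b))
E
python3 plan.py 0.434 -0.023 0.003 98.5
```

```text
[ 0.30476128 -0.04519167  0.016     ] [ 0.56064498 -0.0041757   0.016     ] [ 0.43270313 -0.02468369  0.016     ] 0.25915010875074956
t 21.4 tcp [ 0.4363 -0.0232  0.1545] jawyaw 98.8 toolx [-0.  0. -1.] gap 0.0854 F [0.  0.3 0.1] q1,q6 [-0.18 -1.9 ]
turn about tool x: 0.3  shift cm after turn: [15.15  0.21  0.05]  before turn: [15.15  0.21  0.05]
```

jog_arm(series=[0.45, 0, 0.3, 0, 0, 0.45, 5, 0, 0, 0, 0.45, 5, 0, 0, 0, 0.45, 4.8, 0, 0, 0, 0.45, 0, 0, 0, 0, 0.45, 0, 0, 0, 0])

```text
time_s: 22.15
tcp_pos: [0.4344, -0.0239, 0.0083]
ee_rot: [-0.46, 0.538, -0.46, -0.536]
contact_force: [0.3, 0.0, 0.3]
finger_gap: 0.062
```

```bash
python3 wv.py pics/w11.png; python3 plan.py 0.433 -0.024 0.0 99
```

```text
t 22.2 tcp [ 0.4351 -0.024   0.0091] jawyaw 98.8 toolx [ 0.004 -0.001 -1.   ] gap 0.0619 F [0.8 0.2 1.1] q1,q6 [-0.18 -1.9 ]
turn about tool x: -0.2  shift cm after turn: [0.91 0.21 0.03]  before turn: [0.91 0.21 0.03]
```

View pics/w11.png

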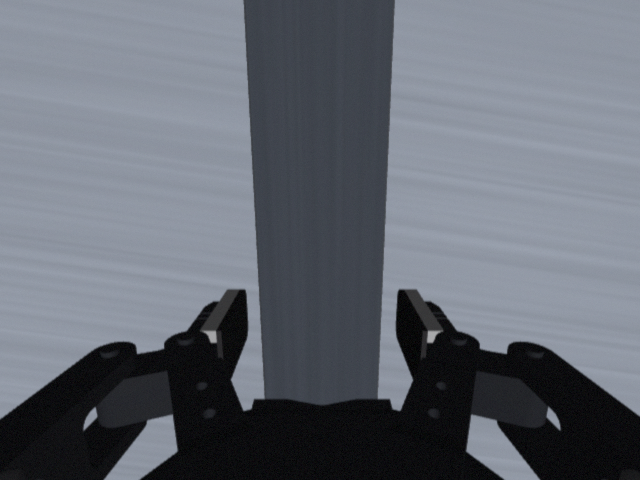

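Fingers straddle the bar centrally. Lower to z≈0 carefully (tips sit back when open).

jog_arm(series=[0.45, 0.4, 0.1, 0, 0, 0.45, 0.2, 0, 0, 0, 0.45, 0, 0, 0, 0, 0.45, 0, 0, 0, 0])

```text
time_s: 22.7
tcp_pos: [0.4319, -0.0238, 0.001]
ee_rot: [-0.46, 0.537, -0.46, -0.537]
contact_force: [0.5, 0.4, -0.7]
finger_gap: 0.0617
```

jog_arm(series=[-1, 0, 0, 0, 0, -1, 0, 0, 0, 0, -1, 0, 0, 0, 0, -1, 0, 0, 0, 0])

```text
time_s: 23.2
tcp_pos: [0.4323, -0.0239, 0.0014]
ee_rot: [-0.46, 0.537, -0.46, -0.537]
contact_force: [-1.2, -0.1, 5.3]
finger_gap: 0.0483
```

jog_arm(series=[-1, -4, 0, 0, 0, -1, -4, 0, 0, 0, -1, -4, 0, 0, 0, -1, -4, 0, 0, 0, -1, 0, 0, 0, 9.7, -1, 0, 0, 0, 9.7, -1, 0, 0, 0, 9.7, -1, 0, 0, 0, 9.7, -1, 0, 0, 0, 9.7, -1, 0, 0, 0, 9.7, -1, 0, 0, 0, 9.7, -1, 0, 0, 0, 9.7, -1, 0, 0, 0, 9.5, -1, 0, 0, 0, 0, -1, 0, 0, 0, 0])

```text
time_s: 25.08
tcp_pos: [0.4312, -0.0237, 0.1598]
ee_rot: [0.703, -0.073, 0.704, 0.073]
contact_force: [-0.0, -0.6, -4.6]
finger_gap: 0.0487
```

```bash
python3 plan.py 0.595 -0.003 0.16 12; python3 wv.py pics/w12.png
```

```text
t 25.07 tcp [ 0.4312 -0.0237  0.1598] jawyaw 11.9 toolx [-0.002  0.    -1.   ] gap 0.0487 F [-0.  -0.6 -4.6] q1,q6 [-0.18 -0.39]
turn about tool x: -0.1  shift cm after turn: [-0.04 -1.38 16.45]  before turn: [-0.04 -1.34 16.45]
```

View pics/w12.png

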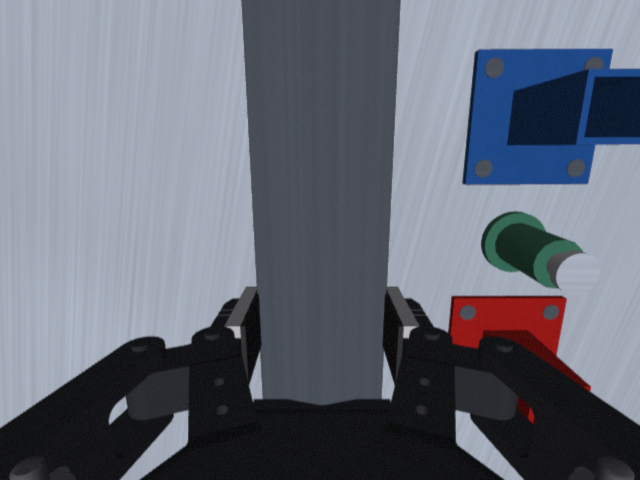

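jog_arm(series=[-1, 0, -0.45, 5.5, 0, -1, 0, -0.45, 5.5, 0, -1, 0, -0.45, 5.5, 0, -1, 0, 0, 0, 0, -1, 0, 0, 0, 0])

```text
time_s: 25.75
tcp_pos: [0.5955, -0.0034, 0.1598]
ee_rot: [0.703, -0.072, 0.704, 0.073]
contact_force: [-0.4, 0.2, -4.2]
finger_gap: 0.0482
```

```bash
python3 plan.py 0.595 -0.003 0.09 12
python3 - <<'E'
from cell import r
import cv2
from h import zoom
zoom(r.snapshot("scene")[:,:,::-1].copy(),230,160,240,170,3.2,"pics/s13.png")
zoom(r.snapshot("side")[:,:,::-1].copy(),200,140,240,180,3.2,"pics/d13.png")
E
```

```text
t 25.75 tcp [ 0.5955 -0.0034  0.1598] jawyaw 11.8 toolx [-0.002  0.    -1.   ] gap 0.0482 F [-0.4  0.2 -4.2] q1,q6 [-0.1 -0.3]
turn about tool x: -0.2  shift cm after turn: [ 6.98  0.05 -0.03]  before turn: [ 6.98  0.05 -0.03]
```

View pics/s13.png

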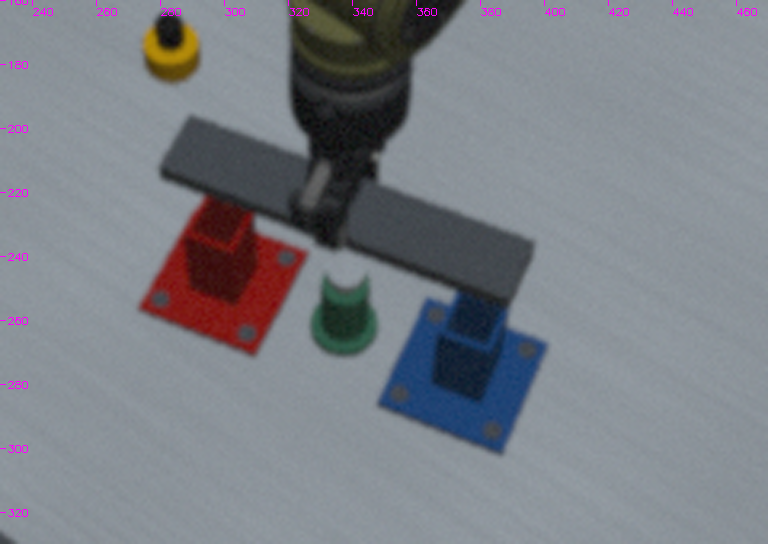

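View pics/d13.png

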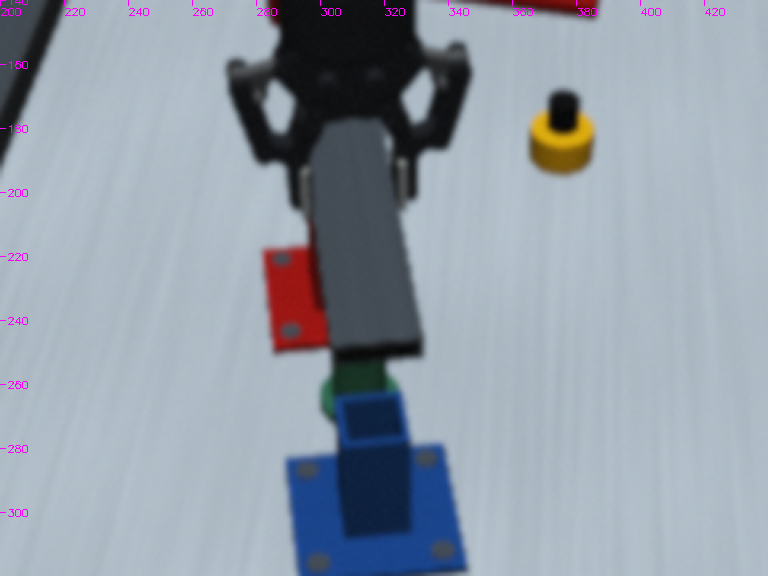

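jog_arm(series=[-1, 3, 0, 0, 0, -1, 3, 0, 0, 0, -1, 0.6, 0, 0, 0, -1, 0.3, 0, 0, 0, -1, 0, 0, 0, 0, -1, 0, 0, 0, 0])

```text
time_s: 26.6
tcp_pos: [0.597, -0.0036, 0.0933]
ee_rot: [0.704, -0.072, 0.703, 0.072]
contact_force: [0.2, 0.3, -3.8]
finger_gap: 0.0483
```

jog_arm(series=[-1, 0.2, 0, 0, 0, -1, 0.15, 0, 0, 0, -1, 0, 0, 0, 0, -1, 0, 0, 0, 0])

```text
time_s: 27.1
tcp_pos: [0.5966, -0.0035, 0.0895]
ee_rot: [0.704, -0.072, 0.703, 0.072]
contact_force: [-3.2, 0.3, 5.6]
finger_gap: 0.0481
```

jog_arm(series=[0.3, 0, 0, 0, 0, 0.7, 0, 0, 0, 0, 0.7, 0, 0, 0, 0, 0.7, 0, 0, 0, 0, 0.7, -4, 0, 0, 0, 0.7, -5, 0, 0, 0, 1, -3, 0, 0, 0, 1, 0, 0, 0, 0, 1, 0, 0, 0, 0])

```text
time_s: 28.22
tcp_pos: [0.5955, -0.0034, 0.207]
ee_rot: [0.703, -0.072, 0.704, 0.072]
contact_force: [-0.0, -0.1, 0.5]
finger_gap: 0.0854
```

```bash
python3 plan.py 0.4708 -0.2694 0.15 12;python3 plan.py 0.4708 -0.2694 0.15 -30; python3 wv.py pics/w14.png 0.596,-0.003,0.104 0.615,-.1016,.104 .5735,.0952,.104
```

```text
t 28.23 tcp [ 0.5955 -0.0034  0.207 ] jawyaw 11.7 toolx [-0.002  0.    -1.   ] gap 0.0854 F [-0.  -0.1  0.5] q1,q6 [-0.1 -0.3]
turn about tool x: -0.3  shift cm after turn: [  5.72 -23.43 -17.72]  before turn: [  5.72 -23.51 -17.61]
t 28.23 tcp [ 0.5955 -0.0034  0.207 ] jawyaw 11.7 toolx [-0.002  0.    -1.   ] gap 0.0854 F [-0.  -0.1  0.5] q1,q6 [-0.1 -0.3]
turn about tool x: 41.7  shift cm after turn: [  5.72 -29.27   2.51]  before turn: [  5.72 -23.51 -17.61]
[0.596, -0.003, 0.104] [324.4 241.7]
[0.615, -0.1016, 0.104] [322.3 366.5]
[0.5735, 0.0952, 0.104] [321.4  87.9]
```

View pics/w14.png

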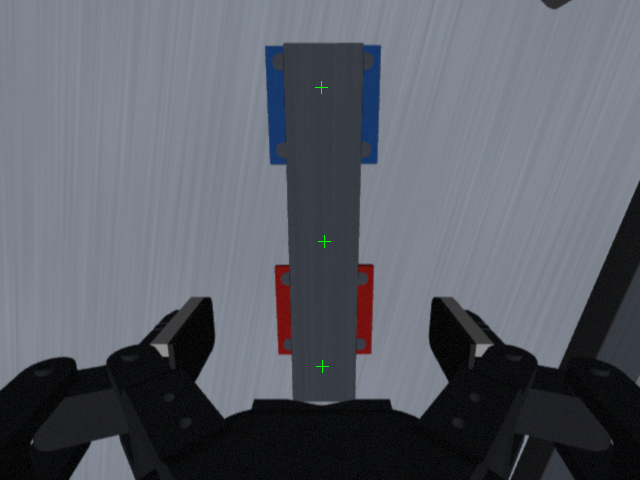

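jog_arm(series=[0.2, 0, -3.91, -2.95, 0, 0.2, 0, -3.91, -2.95, 0, 0.2, 1, -3.91, -2.95, 0, 0.2, 1, -3.91, -2.95, 0, 0.2, 1.5, -3.91, -2.95, 0, 0.2, 1.5, -3.91, -2.95, 0, 0.2, 0, 0, 0, 0, 0.2, 0, 0, 0, 0])

```text
time_s: 29.28
tcp_pos: [0.47, -0.2686, 0.157]
ee_rot: [0.703, -0.071, 0.704, 0.073]
contact_force: [0.2, 0.4, 0.5]
finger_gap: 0.0514
```

```bash
python3 plan.py 0.4708 -0.2694 0.034 12; python3 wv.py pics/w15.png 0.4708,-0.2694,0.054 0.4708,-0.2694,0.0
python3 - <<'E'
from h import *
d=np.load("pics/w14.npz");c={k:d[k] for k in d}
a=onz(c,(323,43),.104);b=onz(c,(324,401),.104);print(a,b,(a+b)/2,np.linalg.norm(a-b))
E
```

```text
t 29.27 tcp [ 0.47   -0.2686  0.157 ] jawyaw 11.7 toolx [-0.002  0.002 -1.   ] gap 0.0514 F [0.2 0.4 0.5] q1,q6 [-0.62 -0.82]
turn about tool x: -0.3  shift cm after turn: [12.3  -0.12  0.07]  before turn: [12.3  -0.12  0.07]
[0.4708, -0.2694, 0.054] [324.3 243.7]
[0.4708, -0.2694, 0.0] [324.  227.2]
[0.56926865 0.12044872 0.104     ] [ 0.62271492 -0.13214658  0.104     ] [ 0.59599179 -0.00584893  0.104     ] 0.2581876978002174
```

View pics/w15.png

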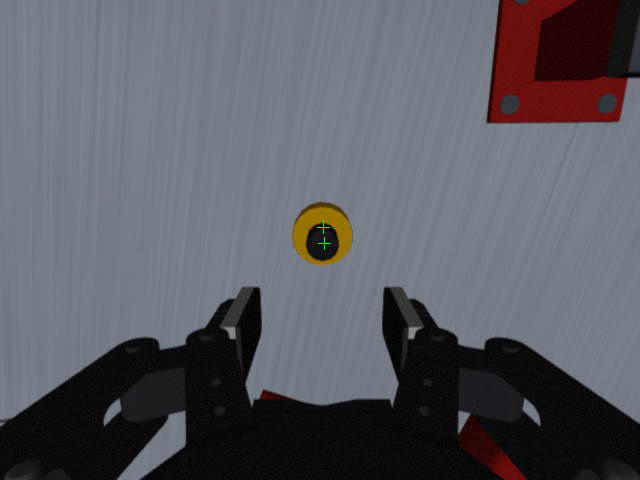

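jog_arm(series=[0.2, 4, -0.1, 0.05, 0, 0.2, 4, 0, 0, 0, 0.2, 4.2, 0, 0, 0, 0.2, 0, 0, 0, 0, -1, 0, 0, 0, 0, -1, 0, 0, 0, 0, -1, 0, 0, 0, 0, -1, 0, 0, 0, 0])

```text
time_s: 30.32
tcp_pos: [0.4727, -0.2709, 0.0389]
ee_rot: [0.705, -0.073, 0.702, 0.071]
contact_force: [-0.7, 1.4, 7.1]
finger_gap: 0.0216
```

```bash
python3 plan.py 0.596 -0.0045 0.20 12
```

```text
t 30.32 tcp [ 0.4727 -0.2709  0.0389] jawyaw 11.7 toolx [ 0.004 -0.002 -1.   ] gap 0.0216 F [-0.7  1.4  7.1] q1,q6 [-0.62 -0.82]
turn about tool x: -0.3  shift cm after turn: [-16.11  23.45  17.64]  before turn: [-16.11  23.54  17.53]
```

jog_arm(series=[-1, -5, 0, 0, 0, -1, -5, 0, 0, 0, -1, -5, 0, 0, 0, -1, 0, 3.92, 2.93, 0, -1, 0, 3.92, 2.93, 0, -1, 0, 3.92, 2.93, 0, -1, 0, 3.92, 2.93, 0, -1, 0, 3.92, 2.93, 0, -1, 0, 3.92, 2.93, 0, -1, 0, 0, 0, 0, -1, 0, 0, 0, 0, -1, 0, 0, 0, 0])

```text
time_s: 31.82
tcp_pos: [0.5949, -0.0049, 0.1859]
ee_rot: [0.703, -0.072, 0.704, 0.072]
contact_force: [0.2, 0.4, -5.6]
finger_gap: 0.0211
```

```bash
python3 plan.py 0.596 -0.0045 0.14 12;  python3 wv.py pics/w16.png 0.596,-0.0045,0.104
```

```text
t 31.82 tcp [ 0.5949 -0.0049  0.1859] jawyaw 11.7 toolx [-0.001 -0.    -1.   ] gap 0.0211 F [ 0.2  0.4 -5.6] q1,q6 [-0.1 -0.3]
turn about tool x: -0.3  shift cm after turn: [4.58 0.02 0.12]  before turn: [4.58 0.02 0.12]
[0.596, -0.0045, 0.104] [325.4 250.2]
```

View pics/w16.png

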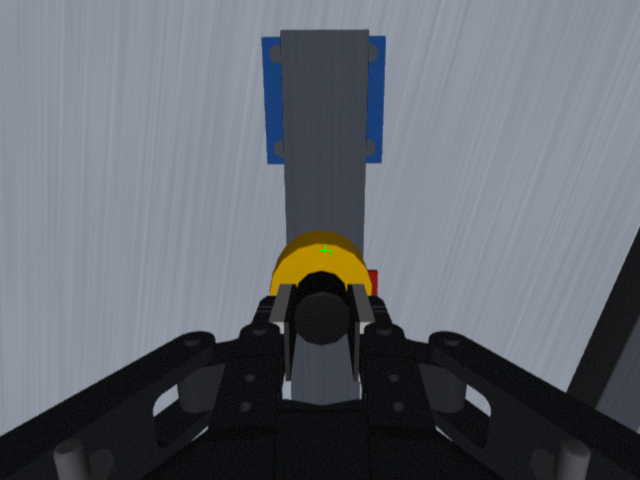

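jog_arm(series=[-1, 2.5, 0, 0.1, 0, -1, 1.7, 0, 0, 0, -1, 0.3, 0, 0, 0, -1, 0, 0, 0, 0, -1, 0, 0, 0, 0])

```text
time_s: 32.5
tcp_pos: [0.5968, -0.0041, 0.1418]
ee_rot: [0.704, -0.072, 0.703, 0.072]
contact_force: [0.2, -0.8, -1.5]
finger_gap: 0.0213
```

jog_arm(series=[-1, 0.1, 0, 0, 0, -1, 0, 0, 0, 0, -1, 0, 0, 0, 0])

```text
time_s: 32.88
tcp_pos: [0.5973, -0.004, 0.1417]
ee_rot: [0.704, -0.073, 0.703, 0.072]
contact_force: [-1.5, -2.4, 5.3]
finger_gap: 0.0216
```

jog_arm(series=[-0.3, 0, 0, 0, 0, 0.2, 0, 0, 0, 0, 0.2, 0, 0, 0, 0, 0.2, 0, 0, 0, 0, 0.2, -3, 0, 0, 0, 0.2, -5, 0, 0, 0, 0.2, -5, 0, 0, 0, 0.2, 0, 0, 0, 0, 0.2, 0, 0, 0, 0])

```text
time_s: 34.0
tcp_pos: [0.5962, -0.0038, 0.2698]
ee_rot: [0.703, -0.072, 0.704, 0.072]
contact_force: [-0.3, 0.1, -1.1]
finger_gap: 0.0515
```

```bash
python3 plan.py 0.596 -0.0045 0.14 12;  python3 wv.py pics/w17.png 0.596,-0.0045,0.104
python3 - <<'E'
from cell import r
from h import zoom
zoom(r.snapshot("scene")[:,:,::-1].copy(),230,160,240,170,3.2,"pics/s17.png")
zoom(r.snapshot("side")[:,:,::-1].copy(),200,140,240,180,3.2,"pics/d17.png")
E
```

```text
t 34.0 tcp [ 0.5962 -0.0038  0.2698] jawyaw 11.7 toolx [-0.001  0.    -1.   ] gap 0.0515 F [-0.3  0.1 -1.1] q1,q6 [-0.1 -0.3]
turn about tool x: -0.3  shift cm after turn: [12.98 -0.07 -0.03]  before turn: [12.98 -0.07 -0.03]
[0.596, -0.0045, 0.104] [322.6 224.4]
```

View pics/w17.png

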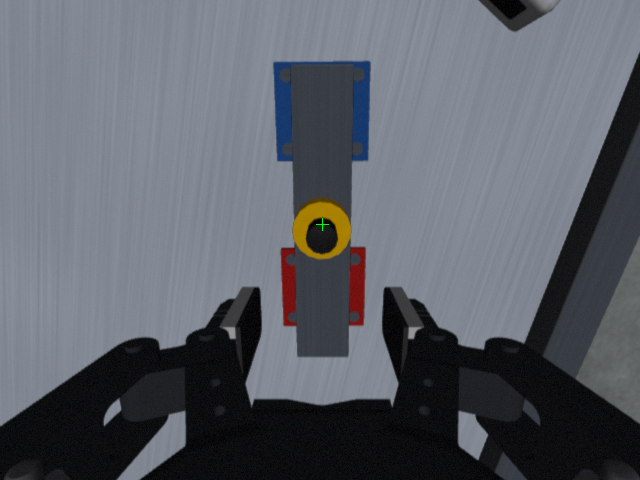

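View pics/s17.png

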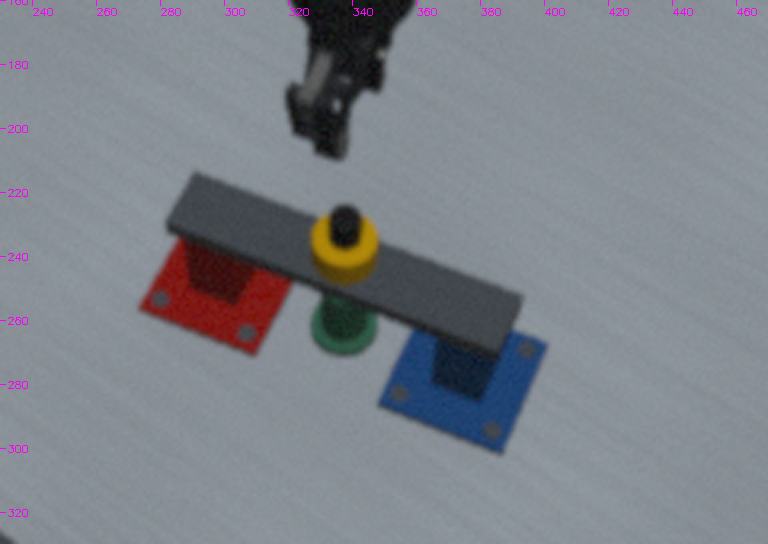

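View pics/d17.png

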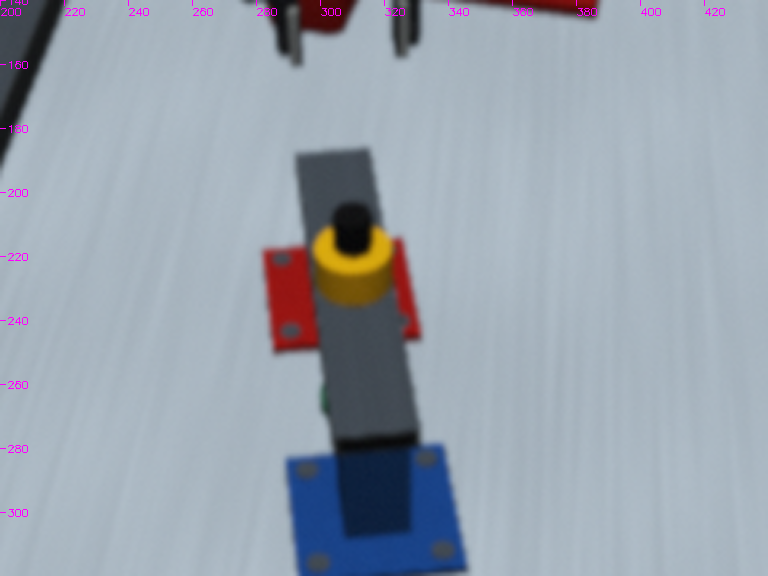

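Run:
```python
from h import *
S=lambda p:(230+p[0]/3.2-.3,160+p[1]/3.2-.3);D=lambda p:(200+p[0]/3.2-.3,140+p[1]/3.2-.3)
P=np.array([tri([("scene",S(a)),("side",D(b))]) for a,b in [((195,173),(370,149)),((167,228),(296,154)),((497,347),(335,438)),((523,295),(417,431))]])
print(P.round(4),P.mean(0).round(4)); ax=(P[2:].mean(0)-P[:2].mean(0));ax/=np.linalg.norm(ax);print("axis",ax.round(3),np.degrees(np.arctan2(ax[1],ax[0])))
n=np.array([-ax[1],ax[0]]);m=P.mean(0)
k=tri([("scene",S((345,217))),("side",D((352,212)))]);print("knob",k.round(4))
j=onz("scene",S((344,321)),.008);print("jack",j.round(4))
for nm,q in [("red",(.6152,-.1016)),("blue",(.5735,.0952)),("jack",(.596,-.003)),("wt",k[:2])]:
    v=np.array(q)-m[:2];print(nm,"across",(v@n).round(4),"along",(v@ax[:2]).round(4))
s=r=None
from cell import r
print(r.read_state()["contact_force"].round(1))
```

```text
[[ 0.5993 -0.1371  0.1018]
 [ 0.6484 -0.1244  0.1029]
 [ 0.5924  0.1247  0.1025]
 [ 0.5471  0.1172  0.104 ]] [ 0.5968 -0.0049  0.1028]
axis [-0.21   0.978  0.003] 102.1307675491851
knob [ 0.5959 -0.0037  0.1585]
jack [ 0.5943 -0.0025  0.008 ]
red across 0.0023 along -0.0984
blue across 0.0017 along 0.1028
jack across 0.0004 along 0.002
wt across 0.0007 along 0.0013
[-0.4 -0.1 -0.3]
```

All offsets are within a few millimetres of ideal, and the arm is clear.

```bash
python3 -c "
from cell import r
print(r.hand_in())"
```

```text
the job is handed in; nothing more can be done
None
```

The stand is built and handed in at about 34 s of the 144 s allowed; `hand_in` gave no verdict. The red and blue posts stand on their own plates and the jack is midway between them. The bar lies across both posts with the weight upright on its middle.

My last camera checks before handing in:

| Item | Measured | Limit |
|---|---|---|
| Post centres off their plate centres | about 2–3 mm | 12 mm |
| Posts square to plates | no visible turn | 0.2 rad (11°) |
| Posts off the bar's centreline | about 2 mm | 15 mm |
| Jack off the bar's centreline / bar middle | under 1 mm / about 2 mm | 15 mm off the centreline |
| Bar top height | about 103 mm (104 nominal) | 99–109 mm (underside 83–93 mm) |
| Bar tilt along its length | about 0.003 rad | 0.04 rad |
| Weight off the bar middle / jack axis | about 1.5 mm / 1 mm | 15 mm / 20 mm |

- **Arm:** at hand-in it was raised well clear, with contact force near zero.
- **Tape and mallet:** I never touched them, and nothing came close. I did not measure their positions again at the end.
- **Disagreements:** plate tops triangulated to about 5 mm instead of 8, and wrist and fixed cameras differed by 2–3 mm on the plates and posts. Both are close to the 2 mm calibration accuracy.

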